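Hold the hidden bolt head while the nut is run up

TASK

The nut runner in front of the drying rack is turning the nut of the bolt that clamps the peg bar, but the bolt just goes round with it. Reach down into the narrow gap behind the rack's front plate, grip the hidden hex bolt head with the fingers and hold it from turning until the nut has run up fully tight and the runner stalls (under ten seconds), without shoving the things standing round about. Finish still gripping the head: do not let go at the end.

Things in the scene. Friction and masses are not known exactly. Their poses are not given: they have to be found in the camera images.
- rack: Fixed drying rack: steel U-channel with an upright front and rear plate, 5 mm thick, 140 mm long in y, tops at z = 150 mm, an open gap between them. Origin: on the worktop, mid-gap, straight below the bolt head. x runs from front to rear plate along the bolt, y along the channel, z up. Base plate 6 mm thick, x -183 to 53, y -80 to 80 mm. At yaw 0 x points away from the robot.
- gap_mouth (a point): Middle of the gap's open top, level with the tops of the plates, 27 mm above the bolt's axis, 150 mm above the worktop; axes as the rack. The gap is 48 mm wide (x -24 to +24 mm), open at the top and at both ends.
- beaker_top (a point): Top centre of an upturned clear beaker, 72 mm across, fixed on the farther of two upright drying pegs, at x -32, y 195, z 237 mm of the rack; the free peg is at y 125 mm, 232 mm high, 14 mm thick at the tip. They stand on the clamped peg bar, which lies on the front plate's front face and runs out to y = 245 mm, top at z = 141 mm (pads under the pegs 147 mm).
- runner_top (a point): Top of the nut runner, a grey motor lying along x in front of the front plate at the bolt's height, 51 mm across, x -174 to -41 mm of the rack with its steel socket; fixed.
- hex_head: Steel hex bolt head in the gap, hidden by the front plate. Origin: its centre, on the bolt's axis, 123 mm above the worktop, midway between the plates. 24 mm across flats, 28 over corners, 20 mm long along its x (the rack's x). Flats face its own +z, -z and every 60 degrees from there. 57 mm free on each side along y, 14 mm at each end (at the front a 22 mm round collar and a 30 mm washer 4 mm thick lie in it).
- socket (a joint): Turn of the runner's socket and nut about the bolt's axis, rad, positive about the rack's +x (clockwise from the front); always driven. Unheld, head and socket go round together at about 0.45 rad/s. Torque on a held head: 0.04 N m while the nut runs up, 0.12 N m once tight; a squeeze of 40 to 50 N holds it, best with flats facing the fingers (along the rack's y), but corners hold too.
- bolt (a joint): How far the nut has run up on the bolt, rad: starts between 0 and 0.4, stays where it is while the bolt turns along with the nut, grows at about 0.3 rad/s while the bolt head is held, and stops at 2.5 = fully tight (the runner then stalls and goes on pushing).
- tape_roll: Bystander: white roll of tape lying flat, 96 mm across, 24 mm high, beside the rack on the worktop; origin at the centre of its underside, z up.
- cassette: Bystander: small grey film cassette standing on end, 25 x 28 x 51 mm, near the rack's front; origin at the centre of its underside, z up.
- tank_big: Bystander: steel developing tank with lid, 91 mm across, 144 mm high, behind the rack; origin at the centre of its underside, z up.
- tank_small: Bystander: steel developing tank with lid, 70 mm across, 91 mm high, behind the rack; origin at the centre of its underside, z up.
- amber_bottle: Bystander: brown glass bottle, 95 mm across, 202 mm high, at the right; origin at the centre of its underside, z up.
- dropper_bottle: Bystander: small white bottle with a pointed cap, 42 mm across, 113 mm high, at the left; origin at the centre of its underside, z up.

How it is judged:
By the outcome, as a careful person would: the job done as asked, in the order asked, and still so for the second after the job is handed in, while the arm keeps its last pose, push and grip.
It also fails if it takes over 48 s, if anything falls off the work surface, if the arm or the gripper's body presses on something with over 40 N, if the wrist force passes 120 N, or if a joint passes its speed limit or range.

ROBOT

A 7-joint arm with a two-finger parallel gripper is mounted at the origin on the work surface; the furniture and walls round the work are solid. World frame = base frame: x ahead of the robot, y to its left, z up, the work surface at z = 0. Lengths are in m, angles in rad, forces in N, time in s.
With the tool pointing down it reaches from about 0.425 to 0.875 m from the base axis. Payload 4.7 kg.
Tool frame: the origin (TCP) lies at the very end of the fingers, on their centre line; the grasp point (between the pads) lies behind it (ctrl.tcp_to_grasp is the y of the grasp point in the tool frame, in m); y points along the fingers, x is the direction in which the jaws open and shut, and the axes are right-handed (so a half turn about y gives the same grasp; the last joint's range is limited). The gripper opens to 87 mm and grips with 3 to 60 N. Pads are 19 mm wide; open, the fingers measure 117 mm over their backs; the gripper's body (75 mm by 190 mm) begins 51 mm behind the grasp point.
Start: joints at [-1.088, 0.321, -0.07, 1.45, 0.023, 1.371, -0.057], TCP at [0.294, 0.58, 0.223] pointing down, gripper open.
Joint ranges: [-2.86, 2.86], [-0.3, 2.09], [-1.38, 1.24], [0.06, 2.45], [-1.56, 4.7], [0.09, 2.05], [-2.69, 2.69]. Speed limits (rad/s): [2.57, 2.57, 3.14, 3.14, 3.14, 3.14, 3.14].

INTERFACE

Orientations are given as a rotation vector (axis times angle).
In Python, from bench import ctrl, get_image, workorder gives the robot as it stands.
- The arm moves only by the tool drive_tool, never from a script. Its argument "increments" is text: rows parted by semicolons, each of 5 numbers parted by spaces: the shift along the tool's x, y, z in mm, then the turn about the tool's y in degrees, then the closure in counts, from 0 (fully open) to 255 (shut). In form: tx ty tz yaw fingers; .... A call has 1 to 20 rows; each row shifts and turns the commanded pose from where the row before left it, along the tool's axes as they then stand; what a row does not reach is not made up. A row lasts 1/8 s, in which the tool goes at most 62.5 mm and 10.7 degrees, less where a joint would pass 70% of its speed; a pose out of reach is approached as far as the arm can. A call is refused whole if a number of a shift passes 62.5 or a number of a turn 10.7, either way. A call with a gripper value outside its range is refused whole. The fingers move at their own pace and stop on an object; "squeeze" is the grip in N (left out, the last holds). Time passes only in rows, so rows that do not move let the fingers close. It gives the time, the measured TCP pose, the force and the opening at its end, in the units of the state.
- ctrl.get_state(): the state, without advancing time (a new reading comes with each control period).
- get_image(name): name is "scene" or "top" or "wrist"; returns a dict with "img" (420x560x3 uint8, red, green, blue), "mtx" (3x3 intrinsics, pixels), "camera_from_world" (4x4, takes a point from world to camera coordinates). Camera axes: x right, y up, looking along -z (the intrinsics and any distortion apply to the point x, -y, -z); pixel columns grow to the right and rows downward; lengths in m; the calibration is good to about 2 mm. A picture is of the moment at which its call begins. There is no depth.
- workorder.close_job(): hands the job in, once; it reports no verdict.
The state is a dict: "time": time; "joint_positions": joint angles; "qd": joint speeds; "joint_torque": joint torques, N m; "position": TCP position; "tool_rot": TCP orientation; "ft_force": force on the tool from outside, world axes, zero at the start; "torque": the same for the moment, N m; "grip_width": opening from 0.0 (shut) to 1.0 (fully open).
Only numpy, scipy, OpenCV 4.12 (cv2) and the standard library are available. Lean on these libraries where they do the work, as an engineer would, in place of code of your own. Each camera call takes 0.05 s, during which the arm holds its last target.

## Working session

There is one attempt and no reset: what is moved stays moved. The work goes in short steps, Python scripts to look and compute and a tool call to move; the robot and the scene stay as the last step left them, time stands still between calls to the robot, and variables do not carry over. Pictures are saved under pics/ and viewed, and the job is handed in when it is done.

Besides the shell and the picture viewer there is one more tool, called after "Request:" as name(argument=value, ...) on one line, values as JSON. drive_tool: Moves the arm, as the interface text tells. Its arguments: {"type":"object","properties":{"increments":{"type":"string"},"squeeze":{"type":"number"}},"required":["increments"]}

```bash
mkdir -p pics; ls; python3 - <<'E'
from bench import ctrl,get_image
import cv2,numpy as np
print(ctrl.get_state()); print(ctrl.tcp_to_grasp)
np.set_printoptions(precision=4,suppress=True)
for n in ["scene","top","wrist"]:
    d=get_image(n); cv2.imwrite(f"pics/{n}0.png",d["img"][:,:,::-1]); print(n,d["mtx"],d["camera_from_world"],[k for k in d])
    np.savez(f"{n}0.npz",**{k:d[k] for k in("img","mtx","camera_from_world")})
E
```

```text
pics
{'time': 0.0, 'joint_positions': array([-1.08790865,  0.32182614, -0.0700599 ,  1.4516147 ,  0.02261996,
        1.37079645, -0.05691379]), 'qd': array([-0.000226  ,  0.00020478,  0.00012235, -0.00080644, -0.00017112,
       -0.00153412,  0.00147974]), 'joint_torque': array([ 1.76070921e-04, -4.91286206e+01, -4.04068977e-01, -3.12524056e+01,
       -6.39024074e-02,  4.38190112e-02,  1.87051978e-04]), 'position': array([0.29350013, 0.57937444, 0.22148955]), 'tool_rot': array([-1.39632612, -0.85623934,  0.85872157]), 'ft_force': array([ 0.30161741, -0.0589957 ,  0.85632457]), 'torque': array([0.01002689, 0.03988965, 0.00365871]), 'grip_width': 0.9997015708945676}
-0.0187
scene [[413.3225   0.     281.7044]
 [  0.     413.3225 208.6121]
 [  0.       0.       1.    ]] [[ 0.7173 -0.6967  0.0005 -0.407 ]
 [ 0.4799  0.4946  0.7246 -0.3585]
 [-0.5051 -0.5195  0.6892 -1.062 ]
 [ 0.      0.      0.      1.    ]] ['img', 'mtx', 'camera_from_world']
top [[491.9235   0.     283.5628]
 [  0.     491.9235 213.5826]
 [  0.       0.       1.    ]] [[-0.0147 -0.9998 -0.0165 -0.0012]
 [ 0.9934 -0.0165  0.1131 -0.5343]
 [-0.1133 -0.0148  0.9934 -1.5554]
 [ 0.      0.      0.      1.    ]] ['img', 'mtx', 'camera_from_world']
wrist [[321.7834   0.     276.6721]
 [  0.     321.7834 206.1352]
 [  0.       0.       1.    ]] [[ 0.4531  0.8915 -0.0011 -0.6497]
 [-0.8546  0.434  -0.285   0.0339]
 [-0.2536  0.1301  0.9585 -0.3923]
 [ 0.      0.      0.      1.    ]] ['img', 'mtx', 'camera_from_world']
```

View pics/scene0.png

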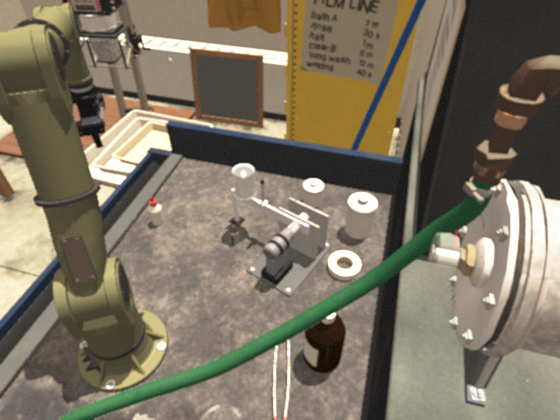

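View pics/top0.png

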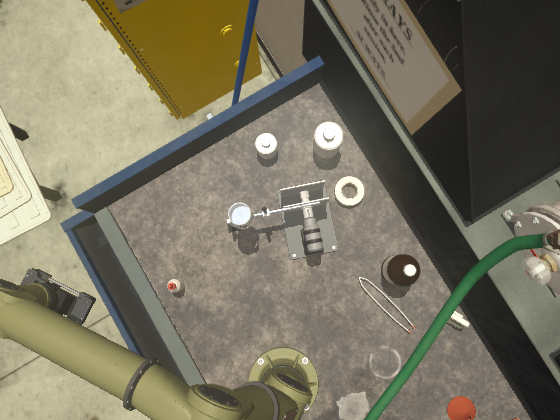

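View pics/wrist0.png

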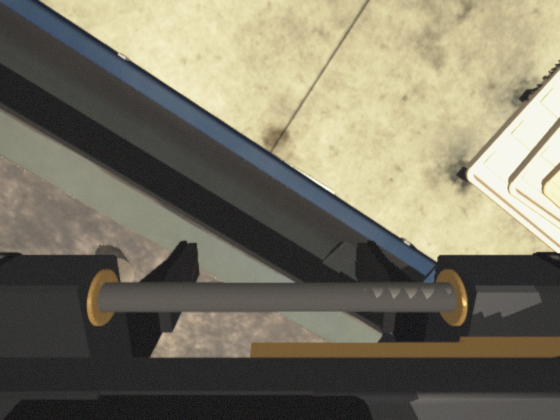

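```bash
python3 - <<'E'
import cv2,numpy as np
a=cv2.imread("pics/top0.png")[170:270,215:375]
cv2.imwrite("pics/topc.png",cv2.resize(a,None,fx=5,fy=5,interpolation=cv2.INTER_CUBIC))
a=cv2.imread("pics/scene0.png")[155:295,220:380]
cv2.imwrite("pics/scenec.png",cv2.resize(a,None,fx=4.2,fy=4.2,interpolation=cv2.INTER_CUBIC))
E
```

```text
(no output)
```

View pics/topc.png

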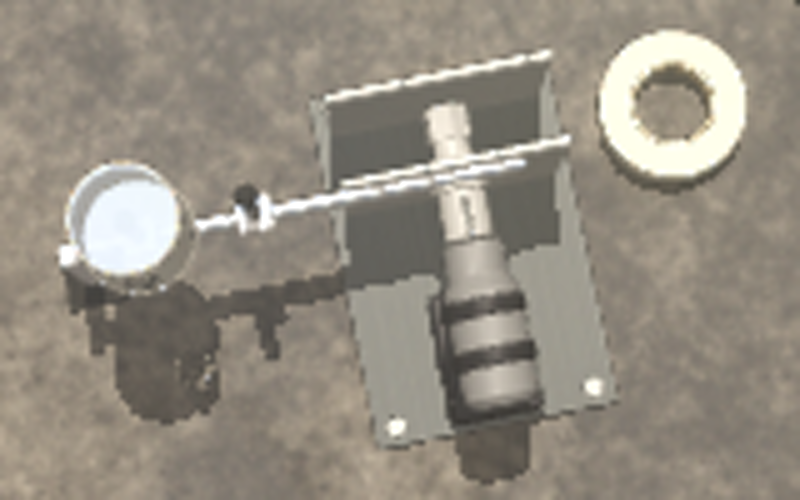

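View pics/scenec.png

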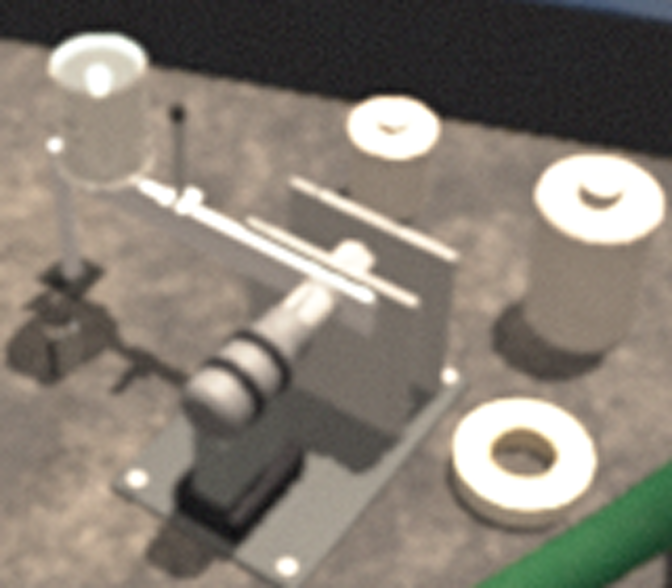

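```bash
cat > h.py <<'E'
import numpy as np
from scipy.optimize import least_squares
def load(n): 
    d=np.load(n+".npz"); return d["mtx"],d["camera_from_world"]
def proj(c,P):
    M,T=c; P=np.atleast_2d(P); q=P@T[:3,:3].T+T[:3,3]; u=np.c_[q[:,0],-q[:,1],-q[:,2]]@M.T; return u[:,:2]/u[:,2:]
def rk(p,L):
    L=np.atleast_2d(L)*1e-3; c,s=np.cos(p[2]),np.sin(p[2]); return np.c_[p[0]+c*L[:,0]-s*L[:,1],p[1]+s*L[:,0]+c*L[:,1],L[:,2]]
E
python3 - <<'E'
from h import *
np.set_printoptions(precision=2,suppress=True)
t,s=load("top0"),load("scene0")
Lt=[[26.5,70,150],[26.5,-70,150],[-26.5,-70,150],[-26.5,70,150],[-183,80,6],[-183,-80,6]]
ut=np.array([[320,98],[551,53],[570,141],[340,184],[383,447],[618,402]])/5+[215,170]
Ls=[[-183,80,6],[-183,-80,6],[53,-80,6],[26.5,70,150],[26.5,-70,150],[-26.5,70,150],[-26.5,-70,150]]
us=np.array([[115,487],[290,588],[467,380],[292,180],[457,257],[250,220],[418,302]])/4.2+[220,155]
def f(p): return np.r_[(proj(t,rk(p,Lt))-ut).ravel(),(proj(s,rk(p,Ls))-us).ravel()]
for y0 in (-.3,0.2): 
    r=least_squares(f,[.6,0,y0],loss="soft_l1"); print(r.x,np.degrees(r.x[2]),r.cost); print(r.fun[:12].reshape(-1,2)) ; print(r.fun[12:].reshape(-1,2))
p=r.x
np.set_printoptions(precision=4)
print("head",rk(p,[0,0,123]),"beaker",rk(p,[-32,195,237]), ((proj(t,rk(p,[-32,195,237]))-[215,170])*5), ((proj(s,rk(p,[-32,195,237]))-[220,155])*4.2))
E
```

```text
[ 0.58 -0.08  0.18] 10.481110963417374 6.340756890414505
[[ 1.19 -0.29]
 [ 0.78 -0.48]
 [ 0.64 -0.92]
 [ 0.66 -0.29]
 [-0.75  0.37]
 [ 0.66 -0.38]]
[[-2.01 -0.86]
 [ 0.34  1.17]
 [ 0.48 -0.49]
 [-1.01 -0.45]
 [-0.6  -0.06]
 [-1.18 -0.22]
 [-0.92 -0.03]]
[ 0.58 -0.08  0.18] 10.481110770769233 6.340756890414484
[[ 1.19 -0.29]
 [ 0.78 -0.48]
 [ 0.64 -0.92]
 [ 0.66 -0.29]
 [-0.75  0.37]
 [ 0.66 -0.38]]
[[-2.01 -0.86]
 [ 0.34  1.17]
 [ 0.48 -0.49]
 [-1.01 -0.45]
 [-0.6  -0.06]
 [-1.18 -0.22]
 [-0.92 -0.03]]
head [[ 0.5806 -0.0759  0.123 ]] beaker [[0.5136 0.11   0.237 ]] [[124.2267 216.1744]] [[94.8131 62.1375]]
```

```bash
cat >> h.py <<'E'
from scipy.spatial.transform import Rotation as R
P=[0.5806,-0.0759,np.radians(10.48)]
def goto(st,w,yaw):  # remaining shift in tool axes (mm) and turn about tool y (deg) to line tool x with +-rack y
    M=R.from_rotvec(st["tool_rot"]).as_matrix()
    d=M.T@(np.array(w)-st["position"])*1e3
    ry=np.array([-np.sin(yaw),np.cos(yaw),0]); v=M.T@ry
    a=np.degrees(np.arctan2(-v[2],v[0]))
    return M,d,a
E
python3 - <<'E'
from h import *; from bench import ctrl
np.set_printoptions(precision=3,suppress=True)
st=ctrl.get_state(); M,d,a=goto(st,[.5806,-.0759,.32],P[2]); print(M);print(d,a,a-180)
E
```

```text
[[ 0.452 -0.001 -0.892]
 [ 0.892 -0.001  0.452]
 [-0.001 -1.    -0.   ]]
[-455.147  -97.615 -552.224] -37.33967050543947 -217.33967050543947
```

Request:
drive_tool(increments="0 -40 0 0 0; 0 -40 0 0 0; 0 -40 0 0 0; -12 0 -15 0 0; -25 0 -30 0 0; -25 0 -30 0 0; -25 0 -30 0 0; -25 0 -30 0 0; -25 0 -30 0 0; -25 0 -30 0 0; -25 0 -30 0 0; -25 0 -30 0 0; -25 0 -30 0 0; -25 0 -30 0 0; -25 0 -30 0 0; -25 0 -30 0 0; -25 0 -30 0 0; -25 0 -30 0 0; -25 0 -30 0 0; -25 0 -30 0 0", squeeze=50)

```text
time: 2.65
position: [0.5487, -0.0132, 0.3412]
tool_rot: [-1.394, -0.856, 0.858]
ft_force: [0.7, 0.3, 0.4]
grip_width: 0.997
```

```bash
python3 - <<'E'
from h import *; from bench import ctrl
np.set_printoptions(precision=3,suppress=True)
st=ctrl.get_state(); M,d,a=goto(st,[.5806,-.0759,.32],P[2]); print(d,a,st["joint_positions"],st["ft_force"])
E
```

```text
[-41.475  21.184 -56.898] -37.37497921454483 [-0.465  0.07   0.471  1.521 -0.032  1.56   1.107] [0.68  0.329 0.382]
```

Request:
drive_tool(increments="-21 0 -28 0 0; -20 0 -28 0 0; 0 0 0 -9.4 0; 0 0 0 -9.3 0; 0 0 0 -9.3 0; 0 0 0 -9.4 0; 0 0 0 0 0")

```text
time: 3.52
position: [0.5798, -0.0738, 0.3414]
tool_rot: [-1.116, -1.34, 1.342]
ft_force: [0.2, 0.1, -0.7]
grip_width: 1.001
```

```bash
python3 - <<'E'
from h import *; from bench import ctrl,get_image
import cv2
np.set_printoptions(precision=3,suppress=True)
for n in ["wrist","top"]:
    d=get_image(n); cv2.imwrite(f"pics/{n}1.png",d["img"][:,:,::-1])
    np.savez(f"{n}1.npz",**{k:d[k] for k in("img","mtx","camera_from_world")})
    if n=="wrist":
        T=d["camera_from_world"]; print("cam",-T[:3,:3].T@T[:3,3])
st=ctrl.get_state(); M,d,a=goto(st,[.5806,-.0759,.32],P[2]); print(st["time"],st["position"],d,a,st["joint_positions"],st["ft_force"])
c=load("wrist1")
print(proj(c,rk(P,[[-26.5,70,150],[-26.5,-70,150],[26.5,70,150],[26.5,-70,150],[0,0,123],[-10,0,137],[10,0,137]])))
E
```

```text
cam [ 0.503 -0.088  0.505]
3.625 [ 0.58  -0.074  0.342] [-2.352 21.826 -0.153] -0.14403469915771924 [-0.335  0.157  0.481  1.435 -0.072  1.568  1.892] [-0.024  0.178 -0.212]
[[337.486 159.7  ]
 [210.574 160.119]
 [335.155 205.779]
 [213.402 206.193]
 [274.295 178.592]
 [274.185 172.531]
 [274.275 189.371]]
```

View pics/wrist1.png

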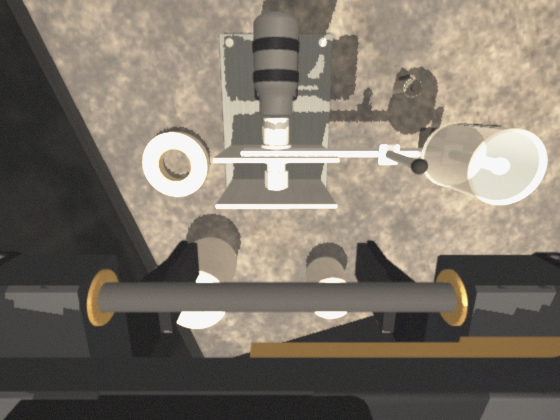

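View pics/top1.png

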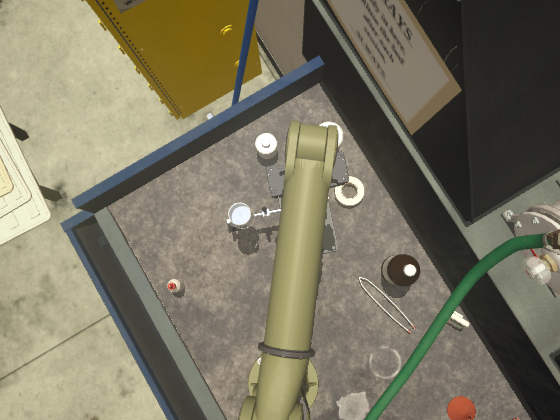

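```bash
python3 - <<'E'
import cv2
a=cv2.imread("pics/wrist1.png")[105:225,195:355]
cv2.imwrite("pics/wc1.png",cv2.resize(a,None,fx=5,fy=5,interpolation=cv2.INTER_CUBIC))
E
```

```text
(no output)
```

View pics/wc1.png

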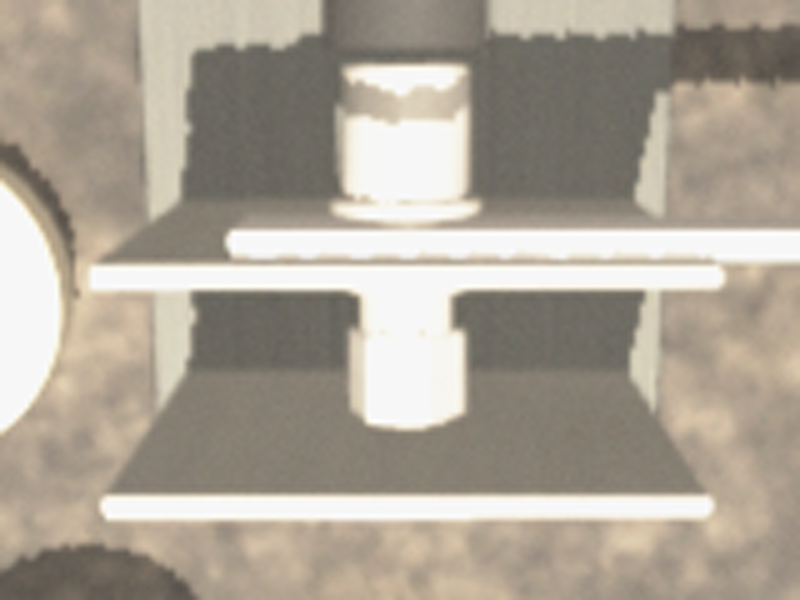

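Request:
drive_tool(increments="0 20 0 0 0; 0 36 0 0 0; 0 40 0 0 0; 0 40 0 0 0; 0 30 0 0 0; 0 14 0 0 0; 0 0 0 0 0")

```text
time: 4.5
position: [0.5802, -0.0732, 0.162]
tool_rot: [-1.116, -1.342, 1.343]
ft_force: [0.5, 0.5, 1.0]
grip_width: 1.0
```

```bash
python3 - <<'E'
from h import *; from bench import ctrl,get_image
import cv2
np.set_printoptions(precision=4,suppress=True)
d=get_image("wrist"); cv2.imwrite(f"pics/wrist2.png",d["img"][:,:,::-1])
np.savez("wrist2.npz",**{k:d[k] for k in("img","mtx","camera_from_world")})
st=ctrl.get_state(); print(st["time"],st["position"],st["ft_force"])
c=load("wrist2"); P=[.5806,-.0735,P[2]]
M,d,a=goto(st,[.5806,-.0735,.1043],P[2]); print(d,a)
print(proj(c,rk(P,[[-26.5,70,150],[-26.5,-70,150],[26.5,70,150],[26.5,-70,150],[0,0,123],[-10,0,137],[10,0,137]])))
a=cv2.imread("pics/wrist2.png")[40:280,140:420]
cv2.imwrite("pics/wc2.png",cv2.resize(a,None,fx=2.5,fy=2.5,interpolation=cv2.INTER_CUBIC))
E
```

```text
4.55 [ 0.5809 -0.0733  0.1632] [-0.0005  0.5063  0.5635]
[-0.12   58.8834  0.4154] 0.019082358439608912
[[398.5014 205.6919]
 [152.2692 206.1139]
 [389.36   288.2784]
 [161.854  288.7174]
 [275.621  232.3153]
 [275.5421 225.4222]
 [275.6172 254.8734]]
```

View pics/wc2.png

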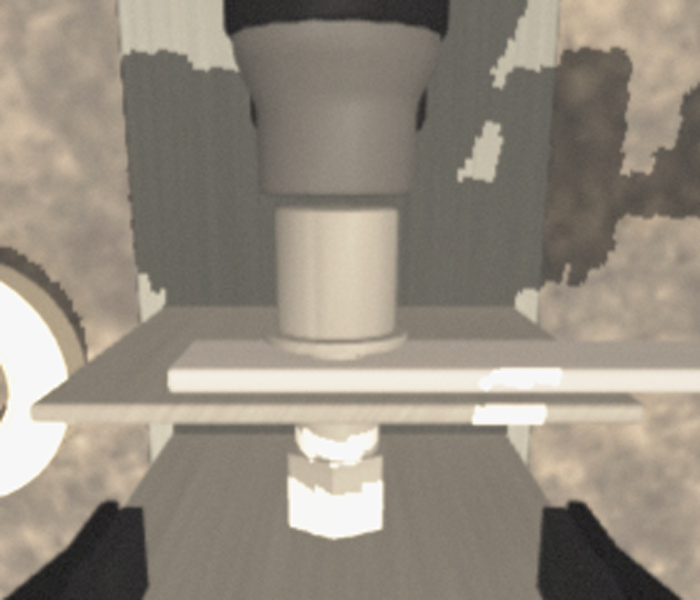

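Request:
drive_tool(increments="-1.2 10 0 0 0; 0 16 0 0 0; 0 18 0 0 0; 0 11 0 0 0; 0 3.5 0 0 0; 0 0 0 0 140; 0 0 0 0 140")

```text
time: 5.42
position: [0.5813, -0.0745, 0.1047]
tool_rot: [-1.117, -1.344, 1.343]
ft_force: [0.5, 0.0, 1.1]
grip_width: 0.853
```

Request:
drive_tool(increments="0 0 0 0 140; 0 0 0 0 140; 0 0 0 0 140; 0 0 0 0 140")

```text
time: 5.92
position: [0.5808, -0.0744, 0.1041]
tool_rot: [-1.117, -1.344, 1.343]
ft_force: [-0.4, -0.2, -0.2]
grip_width: 0.469
```

```bash
python3 - <<'E'
from h import *; from bench import ctrl,get_image
import cv2
np.set_printoptions(precision=4,suppress=True)
d=get_image("wrist"); cv2.imwrite(f"pics/wrist3.png",d["img"][:,:,::-1])
st=ctrl.get_state(); print(st["time"],st["position"],st["ft_force"],st["grip_width"])
a=cv2.imread("pics/wrist3.png")[180:380,170:390]
cv2.imwrite("pics/wc3.png",cv2.resize(a,None,fx=3,fy=3,interpolation=cv2.INTER_CUBIC))
E
```

```text
5.975 [ 0.5809 -0.0743  0.1041] [-0.2901  0.9465  0.122 ] 0.46241329446426566
```

View pics/wc3.png

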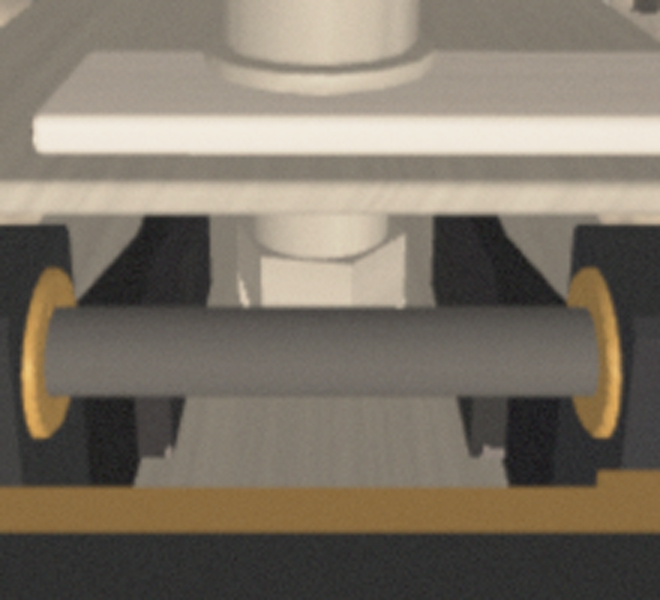

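Request:
drive_tool(increments="0 0 0 0 140; 0 0 0 0 140; 0 0 0 0 140; 0 0 0 0 140; 0 0 0 0 255; 0 0 0 0 255; 0 0 0 0 255; 0 0 0 0 255; 0 0 0 0 255; 0 0 0 0 255", squeeze=48)

```text
time: 7.22
position: [0.5808, -0.0746, 0.104]
tool_rot: [-1.117, -1.343, 1.343]
ft_force: [1.2, -0.3, 0.3]
grip_width: 0.271
```

```bash
python3 - <<'E'
from h import *; from bench import ctrl,get_image
import cv2
np.set_printoptions(precision=4,suppress=True)
d=get_image("wrist"); cv2.imwrite(f"pics/wrist4.png",d["img"][:,:,::-1])
st=ctrl.get_state(); print(st["time"],st["position"],st["ft_force"],st["torque"],st["grip_width"]*87)
a=cv2.imread("pics/wrist4.png")[180:380,170:390]
cv2.imwrite("pics/wc4.png",cv2.resize(a,None,fx=3,fy=3,interpolation=cv2.INTER_CUBIC))
E
```

```text
7.275 [ 0.5808 -0.0745  0.104 ] [ 0.2377 -1.185   0.2176] [-0.0857 -0.0822 -0.0161] 23.38835789363983
```

View pics/wc4.png

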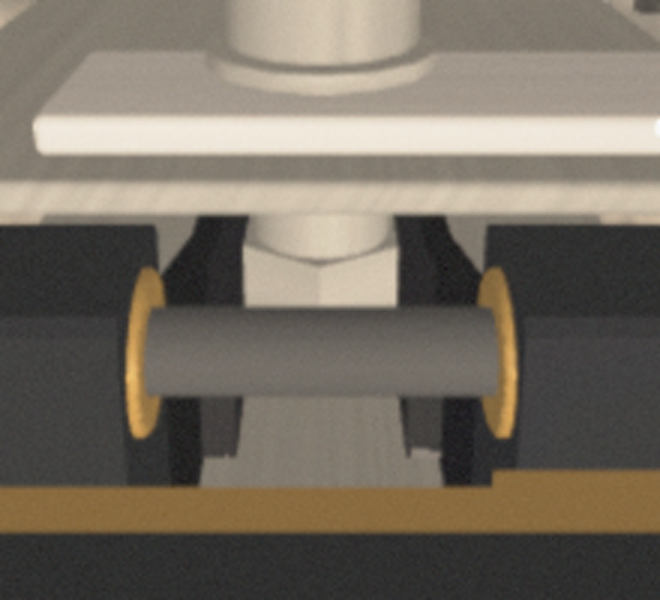

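Request:
drive_tool(increments="0 0 0 0 255; 0 0 0 0 255; 0 0 0 0 255; 0 0 0 0 255; 0 0 0 0 255; 0 0 0 0 255; 0 0 0 0 255; 0 0 0 0 255; 0 0 0 0 255; 0 0 0 0 255; 0 0 0 0 255; 0 0 0 0 255; 0 0 0 0 255; 0 0 0 0 255; 0 0 0 0 255; 0 0 0 0 255; 0 0 0 0 255; 0 0 0 0 255; 0 0 0 0 255; 0 0 0 0 255")

```text
time: 9.78
position: [0.5809, -0.0745, 0.1041]
tool_rot: [-1.117, -1.343, 1.343]
ft_force: [1.9, -3.1, -1.3]
grip_width: 0.268
```

```bash
python3 - <<'E'
from h import *; from bench import ctrl,get_image
import cv2
np.set_printoptions(precision=4,suppress=True)
d=get_image("wrist"); cv2.imwrite(f"pics/wrist5.png",d["img"][:,:,::-1])
st=ctrl.get_state(); print(st["time"],st["position"],st["ft_force"],st["torque"],st["grip_width"]*87)
a=cv2.imread("pics/wrist5.png")[180:380,170:390]
cv2.imwrite("pics/wc5.png",cv2.resize(a,None,fx=3,fy=3,interpolation=cv2.INTER_CUBIC))
E
```

```text
9.825 [ 0.5809 -0.0745  0.1041] [ 2.4884 -3.5872 -1.4298] [-0.6189 -0.3561  0.0358] 23.268668734365715
```

View pics/wc5.png

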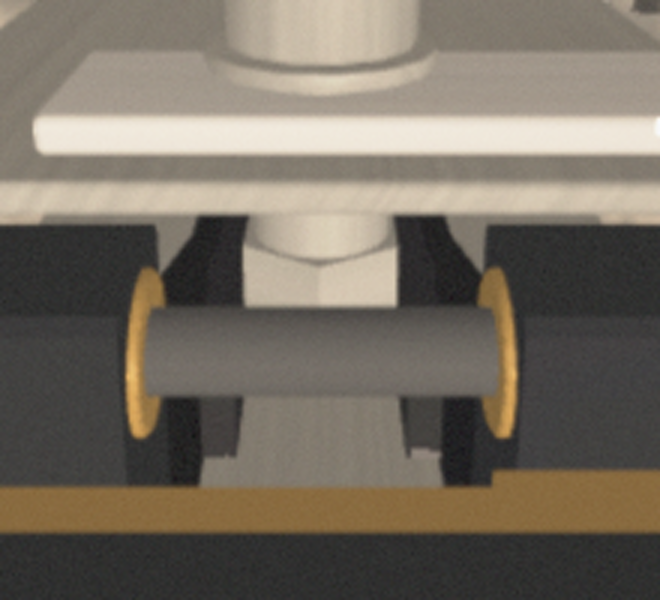

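Request:
drive_tool(increments="0 0 0 0 255; 0 0 0 0 255; 0 0 0 0 255; 0 0 0 0 255; 0 0 0 0 255; 0 0 0 0 255; 0 0 0 0 255; 0 0 0 0 255; 0 0 0 0 255; 0 0 0 0 255; 0 0 0 0 255; 0 0 0 0 255; 0 0 0 0 255; 0 0 0 0 255; 0 0 0 0 255; 0 0 0 0 255; 0 0 0 0 255; 0 0 0 0 255; 0 0 0 0 255; 0 0 0 0 255")

```text
time: 12.32
position: [0.5808, -0.0745, 0.1041]
tool_rot: [-1.117, -1.343, 1.343]
ft_force: [2.1, -5.5, -2.0]
grip_width: 0.267
```

```bash
python3 - <<'E'
from bench import ctrl
st=ctrl.get_state(); print(st["time"],st["position"],st["ft_force"],st["torque"],st["grip_width"]*87)
E
```

```text
12.325 [ 0.58084889 -0.07446206  0.10408404] [ 2.14529145 -5.53307106 -2.04321648] [-0.91151289 -0.41642431 -0.02211636] 23.249176525703355
```

Request:
drive_tool(increments="0 0 0 0 255; 0 0 0 0 255; 0 0 0 0 255; 0 0 0 0 255; 0 0 0 0 255; 0 0 0 0 255; 0 0 0 0 255; 0 0 0 0 255; 0 0 0 0 255; 0 0 0 0 255; 0 0 0 0 255; 0 0 0 0 255; 0 0 0 0 255; 0 0 0 0 255; 0 0 0 0 255; 0 0 0 0 255; 0 0 0 0 255; 0 0 0 0 255; 0 0 0 0 255; 0 0 0 0 255")

```text
time: 14.82
position: [0.5808, -0.0745, 0.1041]
tool_rot: [-1.117, -1.343, 1.343]
ft_force: [1.3, -5.0, -1.9]
grip_width: 0.27
```

```bash
python3 - <<'E'
from bench import ctrl,get_image
import cv2
d=get_image("wrist"); cv2.imwrite(f"pics/wrist6.png",d["img"][:,:,::-1])
st=ctrl.get_state(); print(st["time"],st["position"],st["ft_force"],st["torque"],st["grip_width"]*87)
E
```

```text
14.875 [ 0.58082966 -0.07447004  0.10407873] [ 0.93585964 -4.23793572 -1.63217372] [-0.83127288 -0.36961663  0.0198803 ] 23.55461408711671
```

Request:
drive_tool(increments="0 0 0 0 255; 0 0 0 0 255; 0 0 0 0 255; 0 0 0 0 255; 0 0 0 0 255; 0 0 0 0 255; 0 0 0 0 255; 0 0 0 0 255; 0 0 0 0 255; 0 0 0 0 255; 0 0 0 0 255; 0 0 0 0 255; 0 0 0 0 255; 0 0 0 0 255; 0 0 0 0 255; 0 0 0 0 255; 0 0 0 0 255; 0 0 0 0 255; 0 0 0 0 255; 0 0 0 0 255")

```text
time: 17.38
position: [0.5809, -0.0745, 0.1041]
tool_rot: [-1.117, -1.343, 1.343]
ft_force: [2.0, -4.5, -2.6]
grip_width: 0.267
```

```bash
python3 - <<'E'
from bench import ctrl,get_image
import cv2,numpy as np
d=get_image("wrist"); cv2.imwrite(f"pics/wrist7.png",d["img"][:,:,::-1])
s=get_image("scene"); cv2.imwrite(f"pics/scene7.png",s["img"][:,:,::-1])
st=ctrl.get_state(); print(st["time"],st["position"],st["ft_force"],st["torque"],st["grip_width"]*87)
a=[cv2.imread(f"pics/wrist{i}.png")[130:300,190:360] for i in (6,7)]
cv2.imwrite("pics/wc7.png",cv2.resize(np.hstack(a),None,fx=2.3,fy=2.3,interpolation=cv2.INTER_CUBIC))
E
```

```text
17.475 [ 0.5808491  -0.07443205  0.10409192] [ 1.95110174 -3.68438102 -1.79784104] [-0.8245596  -0.34867744 -0.0155753 ] 23.06373618293444
```

View pics/wc7.png

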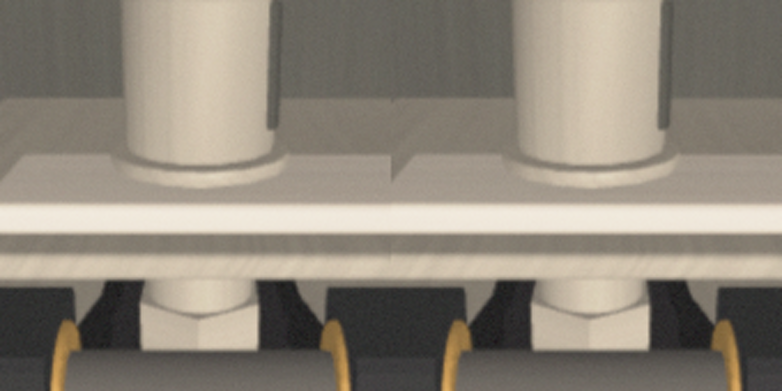

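View pics/scene7.png

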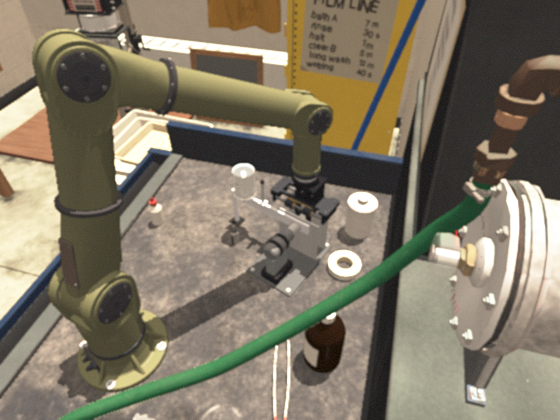

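```bash
python3 - <<'E'
from bench import workorder
print(workorder.close_job())
E
```

```text
the job is handed in; nothing more can be done
None
```

The job is handed in with the fingers still gripping the hex head, and the runner appears to have stalled with the nut fully tight. I gripped it at about t = 6.8 s on the flats with a 48 N squeeze and held it for just over 10 s. The arm was at 17.5 s of the 48 s allowed at my last reading.

**Grip:** The opening stayed at about 23.1–23.6 mm for a head 24 mm across the flats, so the fingers were on the flats. The last wrist pictures (t = 14.9 s and 17.5 s) show the head unturned.

**Runner stalled:** In those two pictures, 2.6 s apart, the slot on the runner's socket is in the same place, so the socket had stopped. I judged the stall from this alone, as the `bolt` value isn't in the state.

**Forces:** The wrist force was under about 7 N at every reading. The wrist moment rose from about 0.1 to 0.8–0.9 N m while the nut ran up. That is more than the 0.12 N m expected on the head; I put it down to sensor offset and the lever arm to the wrist, but did not check.

**Things standing round about:** None looked moved in the last scene picture. This was by eye only.

**Rack pose:** The first fit from the scene and top cameras was about 2 mm off along the rack's y compared with the wrist camera. I corrected this before going down into the gap.

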